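# Hold a trolley wheel's retaining ring spread at its groove

### The job

The projector trolley's wheel is loose on its axle stub. Lift the circlip pliers, with the retaining ring already on their tips, out of their stand, squeeze the handles fully so that the ring spreads, and, keeping it spread, slide the ring straight over the end of the axle and push the wheel back with it until you feel the wheel stop, which brings the ring to its groove. Finish while holding: keep the pliers squeezed and the ring centred on the axle, lightly pressed against the hub (about 10 N), do not touch the wheel with the gripper, and leave everything else where it is.

Things in the scene. Friction and masses are not known exactly. Their poses are not given: they have to be found in the camera images.
- pliers: Circlip pliers, red handles, lying level in a stand; an open brass ring stands upright on their tips. Origin: ring's centre (mid-thickness), 37 mm above the table in the stand. x forward out of the ring (ring's axis), y left, z up. The pliers' centre line is at z = +18 mm; pivot (20 mm dia) at x = -55 mm; handles x = -71 to -145 mm, z 11 to 25 mm. Mass about 170 g.
- pliers_grip (a point): Point to grasp, midway between the red handles, at (-100, 0, +18) mm in the pliers' frame, 55 mm above the table in the stand. Squeeze along the pliers' y, from above: width over the handles here is 41 mm relaxed, 32 mm fully squeezed, where a hard stop holds them parallel. A spring opens them (about 10 N per handle at full squeeze); gripping with 40 to 60 N is safe.
- ring_top (a point): Middle of the ring's gap, at (0, 0, +17) mm in the pliers' frame, between the eyelets (they reach up to z = +21 mm). Fully spread, the ring is a flat circle, 25 mm inner and 33 mm outer diameter, 3 mm thick along x; relaxed, each half stands 5 mm nearer the middle, so it cannot pass over the axle.
- handle_l (a joint): How far the plier handles are squeezed (rad): 0 relaxed, ring closed; 0.10 fully squeezed, ring fully spread. Both handles move alike.
- stand: Black plier stand fixed to the table, base 130 x 62 x 6 mm; origin on the table below the grasp point, heading as the pliers. A 14 x 30 mm post (x = +45 mm), 47 mm tall, carries the pivot; a 12 x 64 mm bar (x = -35 mm), 48 mm tall, the handle ends. Nothing retains the pliers: lift them straight up.
- axle: Level steel axle stub, 20 mm diameter with a small chamfer, fixed in a blue bracket on the table. Origin: centre of the axle's free end, 70 mm above the table. x points along the axle towards the wheel and bracket, away from the robot; z up. The retaining-ring groove runs from x = 25 to 28 mm. The bracket begins at x = 70 mm.
- wheel: Grey wheel, black tyre (80 mm dia), aluminium hub (48 mm dia); slides stiffly along the axle (3 N friction). Origin: centre of the hub's flat outer face; the tyre is 8 mm behind it. The face starts 10 to 20 mm from the axle's free end and stops hard 28 mm from it (home); the middle of a ring pressed on it is then 26.5 mm from the axle's end.
- spare_wheel: Second such wheel, lying flat, 80 mm diameter, 38 mm tall: leave alone.
- screwdriver: Screwdriver lying on the table: leave alone.
- cup: Striped paper cup, 74 mm across, 90 mm tall: leave alone.
- wipes: Blue wipes canister with pink cap, 60 mm across, 150 mm tall: leave alone.
- hub_cap: Grey wheel cap, 48 mm across, 15 mm tall: leave alone.
Not all that is in view belongs to the job. Leave any green, orange or purple look-alike of the stand alone.

How it is judged:
By the outcome, as a careful person would: the job done as asked, in the order asked, and still so for the second after the job is handed in, while the arm keeps its last pose, push and grip.
It also fails if it takes over 45 s, if anything falls off the work surface, if the arm or the gripper's body presses on something with over 40 N, if the wrist force passes 120 N, or if a joint passes its speed limit or range.

### The arm

A 6-joint arm with a two-finger parallel gripper is mounted at the origin on the work surface. World frame = base frame: x ahead of the robot, y to its left, z up, the work surface at z = 0. Lengths are in mm, angles in rad, forces in N, time in s.
With the tool pointing down it reaches from about 375 to 900 mm from the base axis. Payload 3.1 kg.
Tool frame: the origin (TCP) lies midway between the tips of the shut fingers; the grasp point (between the pads) lies 19 mm behind it; z points along the fingers, x is the direction in which the jaws open and shut, and the axes are right-handed (so a half turn about z gives the same grasp; the last joint's range is limited). The gripper opens to 85 mm and grips with 20 to 120 N. Pads are 22 mm wide; open, the fingers measure 114 mm over their backs; the gripper's body (76 mm by 85 mm) begins 54 mm behind the grasp point. The pads swing forward as they close: fully open they stand 13 mm farther back than shut.
Start: joints at [1.101, 0.527, 1.433, -0, 1.181, -0.178], TCP at [179.757, 598.568, 208.51] pointing down, gripper open.
Joint ranges: [-3.08, 3.08], [-0.75, 2.2], [0.22, 2.44], [-1.43, 4.57], [0, 2.65], [-2.85, 2.85]. Speed limits (rad/s): [2.79, 2.79, 3.14, 3.14, 3.14, 3.14].

### API

Orientations are given as a unit quaternion [x, y, z, w].
In Python, from bench import robot gives the robot as it stands. The module is installed in compiled form; this text tells all that it offers. Calls block until the motion is done:
- robot.move_to(position, orientation): joint-space move of the TCP to a pose.
- robot.servo_line(position, attitude=None, rate=150, guard=None): straight line of the TCP; attitude=None keeps the orientation; rate is the mean speed in mm/s. With guard (N) it stops when the force on the tool has changed by that much, and returns True; else False.
- robot.set_joints(angles): joint-space move.
- robot.move_gripper(opening, force=None): opening from 0.0 (shut) to 1.0 (fully open); force is the grip in N (None keeps the last); returns when the fingers have stopped.
- robot.sleep(seconds).
- robot.solve_ik(position, orientation): joint angles nearest the present ones, or None.
- robot.get_image(name): name is "side" or "top" or "wrist"; returns a dict with "image" (384x512x3 uint8, red, green, blue), "depth" (384x512 float32, mm along the optical axis (not along the pixel's ray), 0 where there is no reading), "mtx" (3x3 intrinsics, pixels), "R" (3x3) and "t" (3): a world point X has camera coordinates R X + t. Camera axes: x right, y down, z forward; pixel columns grow to the right and rows downward; lengths in mm; the calibration is good to about 2 mm. A picture is of the moment at which its call begins.
A pose or a line that the arm cannot do raises robot.IKError and nothing moves.
- robot.sign_off(): hands the job in, once; it reports no verdict.
Trained networks look in a picture, given as the dict that the camera call returned (one of the last four; its "shot" number tells which), for a name from the list of things; names that differ only in an ending like _2 or _b are one class to them, and where a whole thing is asked for, a point or a joint stands for the part that bears it (a point fixed in the world has none). Each returns a list of dicts, best first, with "conf" (0 to 1); they miss things now and then, are a little off and sometimes report something else, mostly with a low value. They report only what shows in the picture. A call takes as long as a camera call. They do not tell look-alikes from the thing itself.
- robot.recognise(target, picture): "at" ([column, row] in pixels, amid what is visible of it).
- robot.cut_out(target, picture): "mask" (384x512 bool, what is visible of it) and "at" ([column, row] in pixels, amid what is visible of it).
Readings, each from a call of its own:
- robot.read_t(): time.
- robot.read_qpos(): joint angles.
- robot.read_qvel(): joint speeds.
- robot.read_joint_torque(): joint torques, N m.
- robot.read_eef_pos(): TCP position.
- robot.read_eef_rot(): TCP orientation.
- robot.read_ft_force(): force on the tool from outside, world axes, zero at the start.
- robot.read_wrist_torque(): the same for the moment, N m.
- robot.read_grip_width(): opening from 0.0 (shut) to 1.0 (fully open).
Only numpy, scipy, OpenCV 4.12 (cv2) and the standard library are available. Lean on these libraries where they do the work, as an engineer would, in place of code of your own. Each camera call takes 0.05 s, during which the arm holds its last target.

## Working session

There is one attempt and no reset: what is moved stays moved. The work goes in short steps, each a Python script; the robot and the scene stay as the last script left them, time stands still between calls to the robot, and variables do not carry over. Pictures are saved under pics/ and viewed, and the job is handed in when it is done.

```bash
mkdir -p pics; ls; python3 - <<'E'
from bench import robot
import cv2,pickle
for n in ["side","top","wrist"]:
    p=robot.get_image(n); cv2.imwrite(f"pics/{n}0.png",p["image"][:,:,::-1]); pickle.dump(p,open(f"{n}0.pkl","wb"))
    print(n,p["R"].round(3).tolist(),p["t"].round(1),p["mtx"][0,0])
    for t in ["pliers","stand","axle","wheel","pliers_grip","ring_top"]:
        print(t,[(d["at"],round(d["conf"],2)) for d in robot.recognise(t,p)])
print(robot.read_t(),robot.read_eef_rot(),robot.read_eef_pos())
E
```

```text
pics
side [[0.701, -0.713, -0.018], [-0.506, -0.479, -0.718], [0.503, 0.512, -0.696]] [-414.8  252.6 1334.9] 447.1072345484143
pliers [([295.8, 207.9], 0.54)]
stand [([337.6, 312.2], 0.85), ([175.3, 180.7], 0.84), ([265.3, 283.2], 0.75), ([286.3, 223.8], 0.59)]
axle [([269.9, 154.3], 0.59)]
wheel [([258.6, 151.2], 0.51), ([271.8, 151.1], 0.27)]
pliers_grip [([290.0, 208.6], 0.5)]
ring_top [([290.6, 211.3], 0.54)]
top [[0.042, -0.999, -0.005], [-0.979, -0.04, -0.2], [0.2, 0.014, -0.98]] [-106.5  511.6 1220.4] 362.57433083308246
pliers [([302.9, 199.2], 0.8)]
stand [([180.3, 239.7], 0.96), ([383.0, 252.9], 0.76), ([332.3, 270.0], 0.57)]
axle [([233.9, 152.1], 0.82), ([299.2, 202.9], 0.57)]
wheel [([228.0, 162.9], 0.57)]
pliers_grip [([298.2, 199.3], 0.48)]
ring_top [([296.5, 202.5], 0.55)]
wrist [[0.287, 0.958, 0.0], [0.905, -0.271, 0.327], [0.314, -0.094, -0.945]] [-626.1  -43.3  379.8] 300.0794513225762
pliers []
stand [([12.5, 325.7], 0.8)]
axle []
wheel []
pliers_grip []
ring_top []
1.05 [ 8.02391250e-01  5.96798359e-01 -4.80789948e-06  3.04776525e-06] [179.75624613 598.5600922  208.50920996]
```

View pics/side0.png

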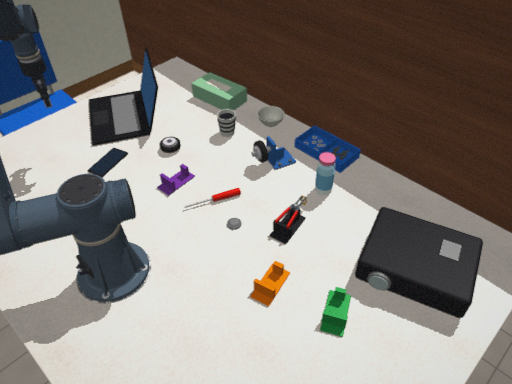

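View pics/top0.png

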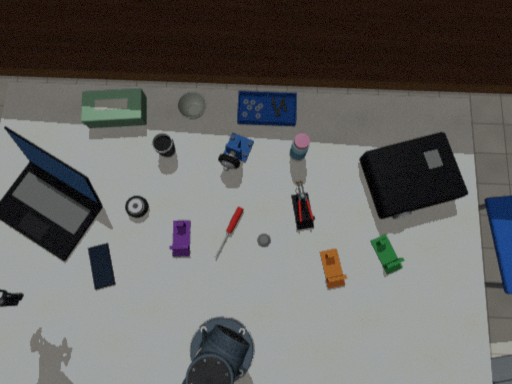

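View pics/wrist0.png

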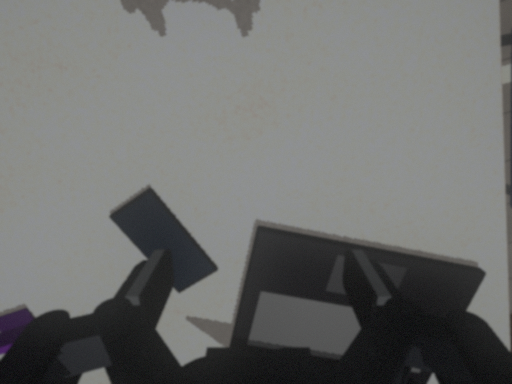

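The pliers lie in the black stand at side (290,218) and top (303,208). The axle and wheel with the blue bracket are at top (235,152) and side (270,153). The purple, orange and green stands are decoys. Next I'll compute rough positions and the wrist camera geometry.

```bash
cat > h.py <<'E'
import numpy as np, cv2, pickle
from scipy.spatial.transform import Rotation as Ro
def load(n): return pickle.load(open(n+".pkl","rb"))
def px2w(p,c,r,d=None):
    if d is None: d=p["depth"][int(round(r)),int(round(c))]
    K=p["mtx"]; v=np.array([(c-K[0,2])/K[0,0],(r-K[1,2])/K[1,1],1])*d
    return p["R"].T@(v-p["t"])
def proj(p,X):
    c=p["R"]@np.asarray(X,float)+p["t"]; u=p["mtx"]@c; return u[:2]/u[2]
def cloud(p):
    K=p["mtx"]; d=p["depth"]; r,c=np.mgrid[:d.shape[0],:d.shape[1]]
    v=np.stack([(c-K[0,2])/K[0,0]*d,(r-K[1,2])/K[1,1]*d,d],-1)-p["t"]
    W=v@p["R"]; W[d<=0]=np.nan; return W
def onz(p,c,r,z):
    K=p["mtx"]; v=p["R"].T@np.array([(c-K[0,2])/K[0,0],(r-K[1,2])/K[1,1],1]); o=-p["R"].T@p["t"]
    return o+v*(z-o[2])/v[2]
def down(yaw): # tool z down, tool x at heading yaw
    c,s=np.cos(yaw),np.sin(yaw)
    return Ro.from_matrix(np.array([[c,s,0],[s,-c,0],[0,0,-1]])).as_quat()
E
python3 - <<'E'
from h import *
t=load("top0")
for c,r in [(303,208),(301,187),(300,196),(308,222),(297,222),(230,160),(240,146),(229,155),(300,148)]: print(c,r,px2w(t,c,r).round(0))
w=load("wrist0"); o=-w["R"].T@w["t"]; R=Ro.from_quat([8.02391250e-01,5.96798359e-01,0,0]).as_matrix()
print("cam in tool",R.T@(o-[179.756,598.56,208.51]), (w["R"]@R).round(3), w["mtx"])
E
```

```text
303 208 [ 495. -265.    6.]
301 187 [ 574. -257.   -1.]
300 196 [ 526. -246.   64.]
308 222 [ 445. -283.    8.]
297 222 [ 441. -242.   20.]
230 160 [632.  -0. 111.]
240 146 [720. -26.   9.]
229 155 [650.   4. 111.]
300 148 [ 675. -235.  138.]
cam in tool [   1.02177554  -84.06503429 -164.60407341] [[ 1.    -0.001 -0.   ]
 [ 0.001  0.945 -0.327]
 [ 0.001  0.327  0.945]] [[300.07945132   0.         257.81576912]
 [  0.         300.07945132 189.28682738]
 [  0.           0.           1.        ]]
```

```bash
python3 - <<'E'
from bench import robot
from h import *
def snap(n,ts):
    p=robot.get_image("wrist"); cv2.imwrite(f"pics/{n}.png",p["image"][:,:,::-1]); pickle.dump(p,open(f"{n}.pkl","wb"))
    for t in ts:
        print(t,[(np.round(d["at"],1),round(d["conf"],2)) for d in robot.recognise(t,p)])
print(robot.read_qpos(), robot.solve_ik([475,-255,230],down(np.pi/2)),robot.solve_ik([475,-255,230],down(-np.pi/2)))
robot.move_to([560,-20,230],down(np.pi/2-0.25)); print(robot.read_t())
robot.sleep(.2);snap("w_axle",["axle","wheel"])
robot.move_to([475,-255,230],down(np.pi/2)); print(robot.read_t(),robot.read_qpos())
robot.sleep(.2);snap("w_pl",["pliers","stand","pliers_grip","ring_top"])
print(robot.read_t())
E
```

```text
[ 1.10049564e+00  5.27492124e-01  1.43271890e+00 -1.27741575e-06
  1.18139295e+00 -1.78513940e-01] [-7.00059435e-01  3.85787706e-01  1.62308315e+00 -4.44089210e-16
  1.13272179e+00 -2.27085576e+00] [-7.00059435e-01  3.85787706e-01  1.62308315e+00 -4.44089210e-16
  1.13272179e+00  8.70736892e-01]
3.625
axle [(array([291.1, 241.9]), 0.6)]
wheel [(array([296.5, 224.7]), 0.65)]
4.9583 [-6.99312005e-01  3.85675289e-01  1.62324129e+00  7.18978986e-04
  1.13289353e+00 -2.27013593e+00]
pliers [(array([253.5, 193.1]), 0.79)]
stand [(array([250.7, 144.6]), 0.75), (array([162. ,  25.4]), 0.73), (array([17.5, 66.9]), 0.73)]
pliers_grip [(array([262.4, 189.3]), 0.57)]
ring_top [(array([263.7, 189.5]), 0.83)]
5.4083
```

View pics/w_axle.png

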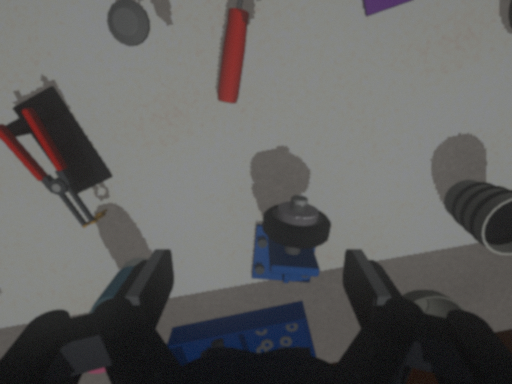

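View pics/w_pl.png

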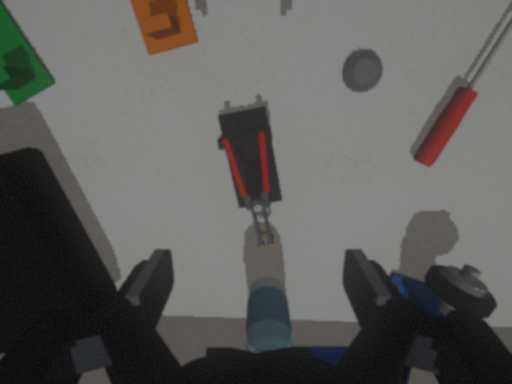

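The axle end sits at (298,203) in w_axle, with the wheel behind it. The pliers in w_pl have handles at (235,165) and (264,160), the pivot near (258,207) and the ring at (265,240).

```bash
python3 - <<'E'
from h import *
p=load("w_pl"); W=cloud(p); im=p["image"].astype(int)
red=(im[...,0]>90)&(im[...,1]<60)&(im[...,2]<60); red[:,300:]=0; red[:, :215]=0
n,l,st,ce=cv2.connectedComponentsWithStats(red.astype(np.uint8)); print(st,ce.round(1))
lines=[]
for i in range(1,n):
    if st[i,4]<50: continue
    P=W[l==i]; P=P[(P[:,2]>45)]; print(i,len(P),np.percentile(P,[1,50,99],axis=0).round(1).tolist())
    q=P[P[:,2]>np.nanmedian(P[:,2])-3]; vx,vy,x0,y0=cv2.fitLine(q[:,:2].astype(np.float32),cv2.DIST_HUBER,0,.01,.01).ravel(); s=np.sign(vx)
    print("line",np.degrees(np.arctan2(vy*s,vx*s)),x0,y0, vy/vx)
# all pliers points
m=(W[...,2]>30)&(W[...,2]<75); m[:140]&=False; m[250:]=False; m[:,:215]=False; m[:,300:]=False
crop=p["image"][90:260,190:330]; cv2.imwrite("pics/pl_crop.png",cv2.resize(crop,None,fx=3.5,fy=3.5,interpolation=cv2.INTER_CUBIC)[:,:,::-1])
a=load("w_axle"); cv2.imwrite("pics/ax_crop.png",cv2.resize(a["image"][180:290,230:350],None,fx=5,fy=5,interpolation=cv2.INTER_CUBIC)[:,:,::-1])
for c,r in [(257,205),(265,240),(270,240),(260,244)]: print(c,r,W[r,c].round(1))
A=cloud(a)
for c,r in [(299,200),(299,196),(299,208),(280,215),(320,215),(299,214)]: print(c,r,A[r,c].round(1))
E
```

```text
[[     0      0    512    384 195909]
 [   259    132     10     61    344]
 [   223    139     23     58    355]] [[255.5 191.6]
 [263.6 161.3]
 [234.3 167.8]]
1 341 [[441.0, -251.5, 57.9], [473.2, -245.9, 60.8], [510.0, -240.7, 62.5]]
line 5.4263883 474.12595 -246.14294 0.094992526
2 353 [[449.0, -291.6, 58.2], [481.5, -280.0, 60.8], [515.6, -267.9, 62.5]]
line 16.77249 481.351 -279.72922 0.301394
257 205 [ 525.9 -253.6   64.4]
265 240 [ 609.  -241.6   -2.1]
270 240 [ 576.8 -237.    56.7]
260 244 [ 583.  -249.6   55.8]
299 200 [608.9  17.4  78.2]
299 196 [609.7  19.1  64.3]
299 208 [617.9  15.4  79.6]
280 215 [620.7  -7.4  80.2]
320 215 [642.   39.2  59.6]
299 214 [622.8  13.7  84.6]
```

```bash
python3 - <<'E'
from h import *
a=load("w_axle"); d=a["depth"][185:275:2,262:336:3]; A=cloud(a)
np.set_printoptions(linewidth=250)
print(A[190:262:3,262:336:4,2].round(0).astype(int))
E
```

```text
[[                   0                   -1                    0                   -1                   -2                   -1                    0                   -2                    0                   -2                    0
                     0                   -1                   -2                    0                    1                   -1                    0                   -1]
 [                  -1                    0                   -1                   -1                   -1                    0                   -1                    0                   -1                    0                   -1
                    -1                   -1                   -1                   -1                   -2                   -1                   -1                   -1]
 [                  -1                   -2                   -1                   -1                   -1                    0                   -2                   -1                   66                   65                   62
                    -1                   -2                
[... 7956 characters left out ...]
3                   83                   83                   80
                    80                   80                   79                    1                   -2                   -2                   -1                   -1]
 [                   6                    6                   91                   92                   91                   90                   89                   89                   89                   88                   88
                    87                   86                   86                   -1                    0                   -1                   -1                    0]]<stdin>:4: RuntimeWarning: invalid value encountered in cast
```

View pics/pl_crop.png

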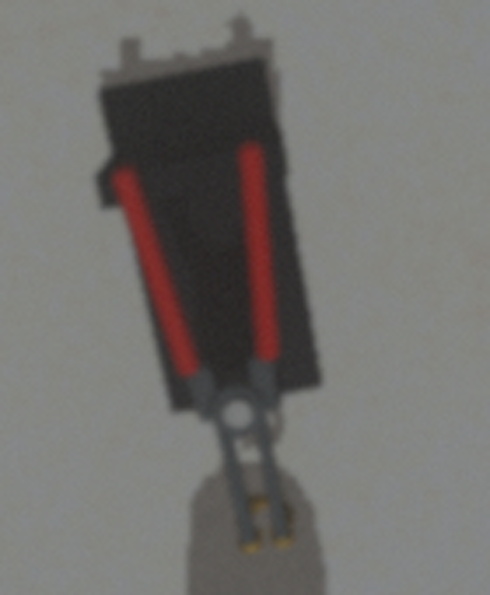

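View pics/ax_crop.png

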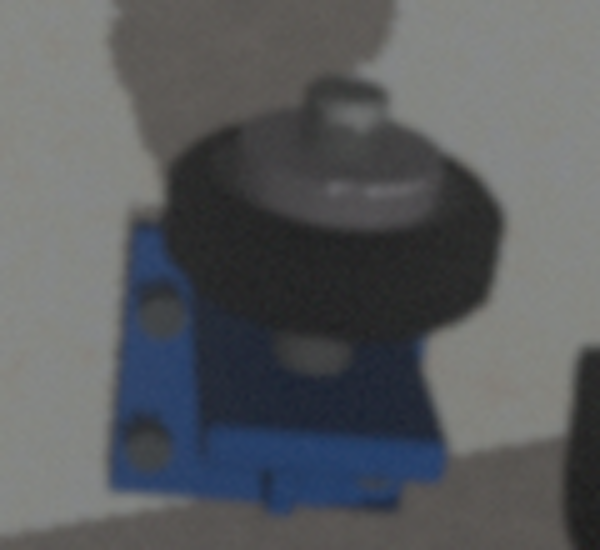

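```bash
cat > fitax.py <<'E'
from h import *
from scipy.optimize import least_squares
def fit(a,box,guess):
    W=cloud(a); r0,r1,c0,c1=box
    P=W[r0:r1,c0:c1].reshape(-1,3); P=P[np.isfinite(P[:,0])]
    def sd(q,P):
        x,y,z,yaw,f=q
        d=np.array([np.cos(yaw),np.sin(yaw)]); D=P-[x,y,z]
        u=D[:,0]*d[0]+D[:,1]*d[1]; v=-D[:,0]*d[1]+D[:,1]*d[0]; rr=np.hypot(v,D[:,2])
        def cyl(u0,u1,R):
            a=np.maximum(u0-u,u-u1); b=rr-R
            return np.where((a>0)&(b>0),np.hypot(np.maximum(a,0),np.maximum(b,0)),np.maximum(a,b))
        return np.minimum.reduce([cyl(0,60,10),cyl(f,f+40,24),cyl(f+8,f+30,40)])
    q=np.array(guess,float)
    for k in (12,6,4):
        s=np.abs(sd(q,P)); Q=P[(s<k)&(P[:,2]>45)]
        R=least_squares(lambda q:sd(q,Q),q,loss="soft_l1",f_scale=1.0); q=R.x
    print(len(Q),np.abs(sd(q,Q)).mean(), q.round(3),"deg",np.degrees(q[3]))
    return q
E
python3 - <<'E'
from fitax import *
for y in (-.3,-.1,0.1): fit(load("w_axle"),(185,250,255,340),[606,17,70,y,15])
fit(load("top0"),(135,175,210,255),[606,17,70,-.2,15])
E
```

```text
2685 0.5802612405272174 [ 6.09936e+02  1.84910e+01  6.88200e+01 -3.34000e-01  1.40610e+01] deg -19.15417361448061
2685 0.5802612405022326 [ 6.09936e+02  1.84910e+01  6.88200e+01 -3.34000e-01  1.40610e+01] deg -19.15417361073098
2685 0.5802612404539912 [ 6.09936e+02  1.84910e+01  6.88200e+01 -3.34000e-01  1.40610e+01] deg -19.15417361434797
283 1.201145161697364 [ 6.12055e+02  1.85180e+01  7.07820e+01 -3.42000e-01  1.31580e+01] deg -19.597212314817327
```

The top crop shows the pivot at image (258,208) and the eyelets at (262,246) and (271,244). The axle fits from wrist and top agree within 2 mm. Now the pliers pose.

```bash
python3 - <<'E'
from h import *
p=load("w_pl"); pv=onz(p,258,207.5,64); e=onz(p,266.6,245,57); W=cloud(p)
print(pv,W[206:210,256:261,2].round(0),e,np.degrees(np.arctan2(*(e-pv)[[1,0]])),np.linalg.norm((e-pv)[:2]))
h=np.radians(11.1);d=np.array([np.cos(h),np.sin(h)])
print("grip from pivot",pv[:2]-45*d,"from eyelet",e[:2]-100*d)
t=load("top0");im=t["image"].astype(int)
cv2.imwrite("pics/top_pl.png",cv2.resize(t["image"][175:240,270:335],None,fx=8,fy=8,interpolation=cv2.INTER_CUBIC)[:,:,::-1])
from bench import robot
for z in (34,200): print(robot.solve_ik([482,-262.3,z],down(h-np.pi/2)))
print(robot.solve_ik([520,48,55],down(-.336-np.pi/2)))
E
```

```text
[ 529.29254654 -252.35542331   64.        ] [[64. 63. 64. 65. 65.]
 [64. 64. 64. 65. 64.]
 [64. 65. 64. 64. 66.]
 [65. 63. 64. 64. 65.]] [ 583.75995156 -241.22056748   57.        ] 11.553866283704377 55.593913559529106
grip from pivot [ 485.13437666 -261.0189118 ] from eyelet [ 485.63068517 -260.47276413]
[-7.02056078e-01  6.90422933e-01  1.75690381e+00 -4.44089210e-16
  6.94265910e-01  6.75008702e-01]
[-7.02056078e-01  4.35750681e-01  1.63445861e+00 -4.44089210e-16
  1.07138336e+00  6.75008702e-01]
[-1.22145075e-01  6.32151416e-01  1.81541764e+00 -4.44089210e-16
  6.94023595e-01  1.78465125e+00]
```

View pics/top_pl.png

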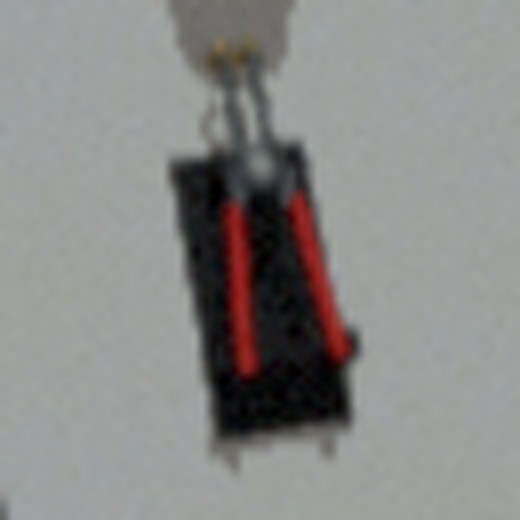

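```bash
python3 - <<'E'
from bench import robot
from h import *
h=0.197; q=down(h-np.pi/2)
robot.move_gripper(1.0,50)
robot.move_to([485.2,-260.8,120],q)
robot.servo_line([485.2,-260.8,35],rate=120,guard=15)
print(robot.read_t(),robot.read_eef_pos(),robot.read_ft_force())
robot.move_gripper(0.0,50)
print(robot.read_t(),robot.read_grip_width(),robot.read_ft_force())
robot.servo_line([485.2,-260.8,130],rate=120)
robot.sleep(.2)
print(robot.read_t(),robot.read_grip_width(),robot.read_grip_width()*85,robot.read_ft_force(),robot.read_wrist_torque(),robot.read_eef_pos())
for n in("wrist","side"):
    p=robot.get_image(n); pickle.dump(p,open(n+"_l.pkl","wb")); cv2.imwrite(f"pics/{n}_l.png",p["image"][:,:,::-1])
E
```

```text
8.9833 [ 485.60877937 -261.11800872   35.41342138] [0.34660179 0.21743642 0.03074984]
9.5667 0.32821448088182603 [-4.48892287 -0.2035189  13.2086444 ]
10.7083 0.31692284509593055 26.938441833154098 [-0.53949073 -0.0673239  -2.11343758] [-0.0044581  -0.05082404 -0.02886133] [ 484.73740857 -260.42738752  129.1291686 ]
```

View pics/wrist_l.png

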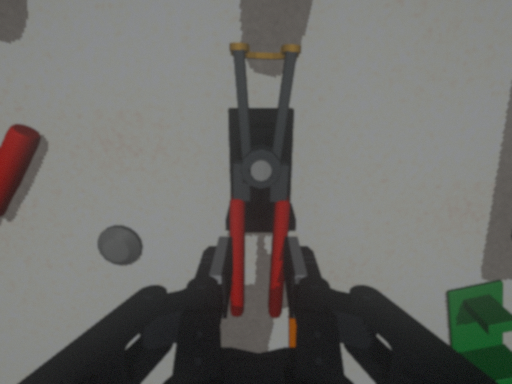

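View pics/side_l.png

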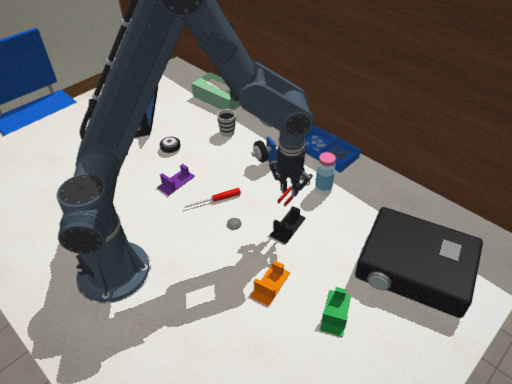

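Both views show the pliers held level and lifted clear, with handles parallel (fully squeezed) and eyelets spread at (239,47) and (291,47). The black stand is empty and in place. Next I'll measure the ring in the tool frame.

```bash
cat > tool.py <<'E'
from h import *
def totool(X,pos,quat): return (np.asarray(X)-pos)@Ro.from_quat(quat).as_matrix()
E
python3 - <<'E'
from bench import robot
from tool import *
pos=robot.read_eef_pos(); q=robot.read_eef_rot(); print(pos,q)
p=load("wrist_l"); T=totool(cloud(p),pos,q)
np.set_printoptions(linewidth=200,suppress=True)
for nm,(c,r) in dict(eyeL=(239,47),eyeR=(291,47),barL=(242,100),barR=(284,100),piv=(261,170),hL1=(237,205),hR1=(282,205),hL2=(237,260),hR2=(279,260),hL3=(237,305),hR3=(276,305),bot1=(258,56),bot2=(270,56)).items():
    print(nm,np.nanmedian(T[r-2:r+3,c-2:c+3].reshape(-1,3),axis=0).round(1))
im=cv2.resize(p["image"][20:130,205:325],None,fx=6,fy=5,interpolation=cv2.INTER_CUBIC); cv2.imwrite("pics/ring_l.png",im[:,:,::-1])
m=(T[...,1]<-90)&(T[...,1]>-125)&(T[...,2]<30)&(abs(T[...,0])<25)
Q=T[m]; print(len(Q)); 
for lo,hi in [(-30,-20),(-20,-15),(-15,-5),(-5,5),(5,12),(12,20)]:
    s=Q[(Q[:,2]>lo)&(Q[:,2]<=hi)]
    if len(s): print(lo,len(s),s.min(0).round(1),s.max(0).round(1),np.median(s,0).round(1))
E
```

```text
[ 484.92193354 -260.60024589  129.37244184] [ 7.73192500e-01 -6.34171076e-01 -6.35384376e-04 -1.56029946e-05]
eyeL [  -9.2 -101.4  -17.4]
eyeR [  13.9 -101.5  -17.9]
barL [ -8.2 -78.9 -18. ]
barR [ 11.3 -78.9 -18.5]
piv [  0.7 -47.1 -25.7]
hL1 [-11.3 -28.  -23.2]
hR1 [ 11.5 -27.8 -22.8]
hL2 [-12.    4.1 -23.5]
hR2 [ 10.7   3.6 -23.9]
hL3 [-12.6  33.3 -24. ]
hR3 [  9.6  33.3 -24.1]
bot1 [  -0.8 -100.6   15.9]
bot2 [   5.8 -100.6   15.9]
1162
-20 801 [ -13.8 -103.3  -19.8] [ 18.3 -90.2 -15. ] [ -5.8 -97.5 -17.4]
-15 90 [ -14.  -103.2  -15. ] [ 18.6 -90.8  -5.2] [  -5.1 -100.4  -13.3]
-5 20 [ -15.  -101.2   -3.9] [ 19.6 -99.    4.6] [ -13.5 -100.1    0.3]
5 16 [  -7.8 -101.7   10.5] [ 13.1 -99.2  11.9] [  11.8 -100.7   11.3]
12 233 [  -7.9 -102.6   12. ] [ 13.  -98.9  19.3] [   2.5 -100.6   15.3]
```

View pics/ring_l.png

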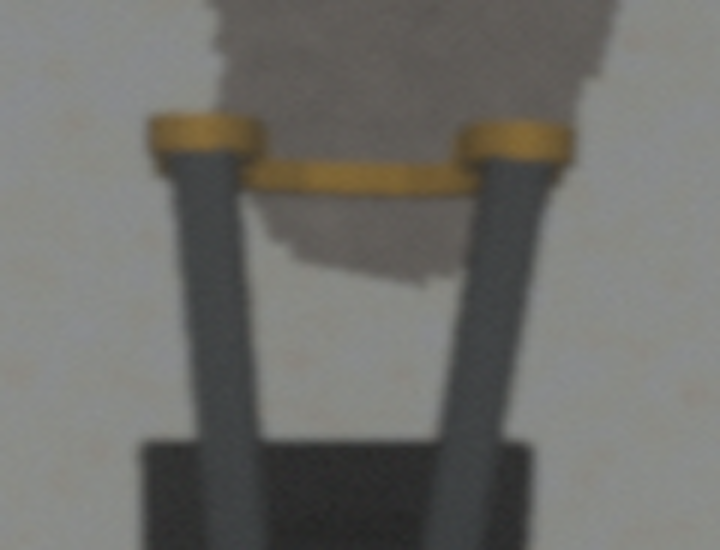

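```bash
python3 - <<'E'
from bench import robot
from fitax import *
h=-0.31; q=down(h-np.pi/2)
robot.servo_line([484.9,-260.6,180],rate=150)
robot.move_to([525,98,165],q); robot.sleep(.25)
pos=robot.read_eef_pos(); rot=robot.read_eef_rot(); print(robot.read_t(),pos,rot,robot.read_grip_width(),robot.read_ft_force())
p=robot.get_image("wrist"); p["pos"]=pos;p["rot"]=rot; pickle.dump(p,open("w_v.pkl","wb")); cv2.imwrite("pics/w_v.png",p["image"][:,:,::-1])
print([proj(p,[610,18.5,70])])
print([(d["at"],d["conf"]) for d in robot.recognise("axle",p)])
E
```

```text
12.8917 [525.30940421  97.077677   164.99521933] [-5.88843977e-01  8.08246723e-01 -6.31711916e-05  4.32613155e-05] 0.3168536253302507 [ 0.71900093  0.30080034 -2.3219723 ]
[array([320.53367665,  59.08074993])]
[([323.3, 23.8], 0.66)]
```

View pics/w_v.png

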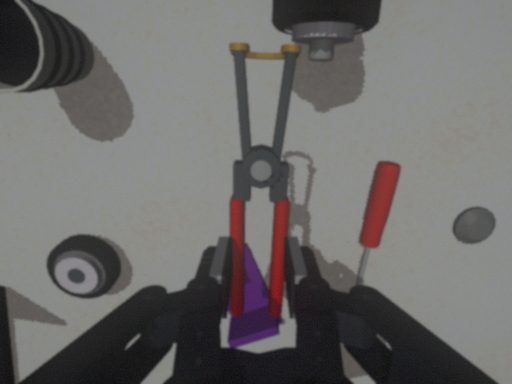

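The axle end shows at (320,55), right of the ring, with the hub and tyre above it. I'll fit the axle in this same frame.

```bash
python3 - <<'E'
from fitax import *
from tool import *
p=load("w_v"); q=fit(p,(0,66,268,385),[610,18.5,70,-.33,14])
T=totool(cloud(p),p["pos"],p["rot"])
for nm,(c,r) in dict(eyeL=(239,47),eyeR=(291,47),piv=(261,168),hL1=(237,205),hR1=(282,205),hL3=(237,305),hR3=(276,305)).items():
    print(nm,np.nanmedian(T[r-2:r+3,c-2:c+3].reshape(-1,3),axis=0).round(1))
m=(T[...,1]<-95)&(T[...,1]>-125)&(T[...,2]<35)&(abs(T[...,0]-2)<25)&(np.arange(512)[None]<305)
Q=T[m]; 
for lo,hi in [(-30,-13),(-13,-5),(-5,5),(5,12),(12,20)]:
    s=Q[(Q[:,2]>lo)&(Q[:,2]<=hi)]
    if len(s): print(lo,len(s),np.percentile(s,2,axis=0).round(1),np.percentile(s,98,axis=0).round(1),np.median(s,0).round(1))
E
```

```text
4525 0.5526284051502718 [ 6.09619e+02  1.90310e+01  6.88490e+01 -3.37000e-01  1.43450e+01] deg -19.319223008976163
eyeL [  -9.4 -101.1  -17.9]
eyeR [  13.7 -101.1  -17.8]
piv [  0.5 -48.  -26. ]
hL1 [-11.6 -27.5 -23.1]
hR1 [ 11.4 -27.8 -23.1]
hL3 [-12.7  33.8 -24.2]
hR3 [  9.5  33.3 -24.5]
-30 561 [ -13.6 -102.8  -19.1] [ 17.5 -95.4 -13.6] [ -6.  -99.8 -17.5]
-13 35 [ -13.6 -102.7  -12.9] [ 11.3 -99.2  -6.5] [  -5.2 -100.    -8.7]
-5 20 [ -15.2 -100.8   -3.5] [ 19.3 -98.8   4.2] [-13.7 -99.8   0.6]
5 18 [  -8.  -101.2    9.7] [ 13.  -98.9  11.8] [  11.4 -100.3   11.2]
12 234 [  -7.  -102.2   12.2] [ 11.8 -98.8  18.1] [   2.9 -100.2   15. ]
```

```bash
python3 - <<'E'
from tool import *
from scipy.optimize import least_squares
for n,qq in (("w_v",None),("wrist_l",([484.922,-260.600,129.372],[7.73192500e-01,-6.34171076e-01,-6.35384376e-04,-1.56029946e-05]))):
    p=load(n)
    if qq: p["pos"],p["rot"]=qq
    T=totool(cloud(p),p["pos"],p["rot"])
    im=p["image"].astype(int); brass=(im[...,0]-im[...,2]>45)&(im[...,1]-im[...,2]>15); brass[:35]=0; brass[80:]=0; brass[:,:225]=0; brass[:,310:]=0
    P=T[brass]; P=P[np.isfinite(P[:,0])&(P[:,2]<25)]
    low=P[(P[:,2]>-8)]
    def sd(q,P):
        D=P-q; rr=np.hypot(D[:,0],D[:,2]); a=abs(D[:,1])-1.5; b=np.maximum(rr-16.5,12.5-rr)
        return np.where((a>0)&(b>0),np.hypot(np.maximum(a,0),np.maximum(b,0)),np.maximum(a,b))
    R=least_squares(lambda q:sd(q,low),[2.4,-101,1],loss="soft_l1",f_scale=.7)
    print(n,len(low),R.x.round(2),np.abs(R.fun).mean())
    ey=P[P[:,2]<-12]; print("eyelets z pct",np.percentile(ey[:,2],[2,10,50,90]).round(1), np.percentile(ey[:,0],[2,98]),np.percentile(ey[:,1],[2,50,98]))
    # rows of brass
    r,c=np.where(brass); print("x extents px",c.min(),c.max(), "low rows", [ (r[(c==k)].min(),r[(c==k)].max()) for k in (258,264,270)])
E
```

```text
w_v 155 [   1.88 -101.54   -0.56] 0.43714654349875237
eyelets z pct [-18.9 -18.5 -17.5 -16.3] [-13.04598804  16.86857606] [-102.6825677  -101.22488358  -99.56753648]
x extents px 231 298 low rows [(np.int64(53), np.int64(57)), (np.int64(53), np.int64(57)), (np.int64(53), np.int64(57))]
wrist_l 169 [   2.49 -101.82   -0.13] 0.42278722880763403
eyelets z pct [-18.7 -18.3 -17.2 -16.2] [-12.40044709  17.03035014] [-103.09850538 -101.54709532 -100.16809037]
x extents px 231 298 low rows [(np.int64(53), np.int64(57)), (np.int64(53), np.int64(57)), (np.int64(53), np.int64(58))]
```

```bash
cat > ins.py <<'E'
from tool import *
H=-0.337; h=H+0.029; q=down(h-np.pi/2); R=Ro.from_quat(q).as_matrix()
A=np.array([609.8,18.8,70.]); f=np.array([np.cos(H),np.sin(H),0]); l=np.array([-np.sin(H),np.cos(H),0])
off=np.array([2.3,-101.5,0.5])
def tcp(s,lat=0,up=0): return A+f*s+l*lat+np.array([0,0,up])-R@off
def st(pos): # ring pose (s,lat,up) from tcp
    d=pos+R@off-A; return np.array([d@f,d@l,d[2]])
E
python3 - <<'E'
from bench import robot
from ins import *
robot.servo_line(tcp(-45,0,100),q,rate=150)
robot.servo_line(tcp(-45),q,rate=150)
robot.servo_line(tcp(-10),q,rate=100); robot.sleep(.3)
print(robot.read_t(),st(robot.read_eef_pos()),robot.read_ft_force(),robot.read_grip_width())
for n in("wrist","side"):
    p=robot.get_image(n); p["pos"]=robot.read_eef_pos();p["rot"]=robot.read_eef_rot();pickle.dump(p,open(n+"_p.pkl","wb")); cv2.imwrite(f"pics/{n}_p.png",p["image"][:,:,::-1])
    if n=="side":
        u=proj(p,A).astype(int); print(u); c=p["image"][u[1]-45:u[1]+45,u[0]-55:u[0]+55]; cv2.imwrite("pics/side_pc.png",cv2.resize(c,None,fx=7,fy=6,interpolation=cv2.INTER_CUBIC)[:,:,::-1])
E
```

```text
15.175 [-1.06937308e+01 -4.82001692e-03 -1.63624657e-02] [-0.10637677 -0.22673559 -2.03119856] 0.319261111643909
[252 154]
```

View pics/wrist_p.png

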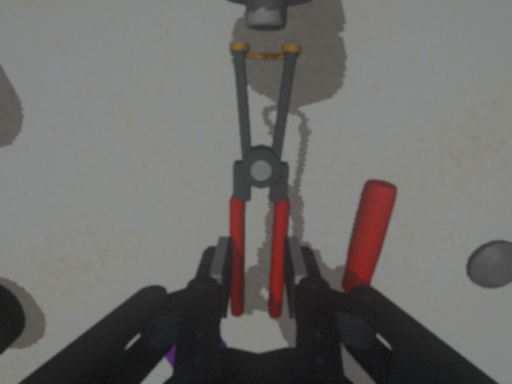

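View pics/side_pc.png

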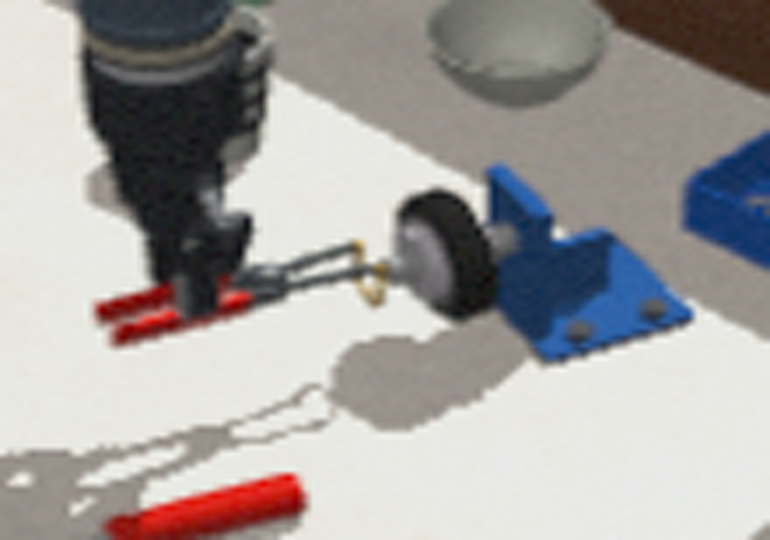

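The ring is laterally centred: the eyelet midpoint is at column 265 and the axle at 265.5. The side view shows the ring just in front of the axle end. Now a guarded insertion to 5 mm, followed by small vertical and lateral probes to centre it.

```bash
python3 - <<'E'
from bench import robot
from ins import *
def fr(): 
    F=robot.read_ft_force(); return np.array([F@f,F@l,F[2]]).round(2)
F0=fr(); print(F0)
hit=robot.servo_line(tcp(5.5),q,rate=25,guard=3); robot.sleep(.15)
print(hit,robot.read_t(),st(robot.read_eef_pos()).round(2),fr())
if not hit:
    for k,d in (("up",(0,4)),("dn",(0,-4)),("L",(4,0)),("R",(-4,0))):
        g=robot.servo_line(tcp(5.5,*d),q,rate=12,guard=1.5)
        print(k,g,robot.read_t(),st(robot.read_eef_pos()).round(2),fr())
        robot.servo_line(tcp(5.5),q,rate=25)
    robot.sleep(.1); print(robot.read_t(),st(robot.read_eef_pos()).round(2),fr())
E
```

```text
[ 0.34  0.77 -1.98]
False 16.1917 [ 5.21 -0.03 -0.03] [-0.18  0.5  -3.02]
up False 16.675 [5.55 0.02 4.13] [ 0.07  0.42 -1.3 ]
dn False 17.4667 [ 5.54 -0.   -4.04] [ 0.52  0.35 -0.8 ]
L True 18.1583 [ 5.02  3.58 -0.54] [ 0.09 -0.97 -2.61]
R True 18.875 [ 5.22 -3.85 -0.47] [ 0.66  2.29 -1.19]
19.3 [ 5.16 -0.06 -0.2 ] [ 0.14  0.25 -2.56]
```

```bash
python3 - <<'E'
from bench import robot
from ins import *
for n in("wrist","side"):
    p=robot.get_image(n); pickle.dump(p,open(n+"_q.pkl","wb"))
    if n=="side":
        u=proj(p,A).astype(int); c=p["image"][u[1]-25:u[1]+35,u[0]-40:u[0]+40]; cv2.imwrite("pics/side_qc.png",cv2.resize(c,None,fx=10,fy=10,interpolation=cv2.INTER_CUBIC)[:,:,::-1])
    else: cv2.imwrite("pics/wrist_qc.png",cv2.resize(p["image"][:130,200:330],None,fx=6,fy=4.6,interpolation=cv2.INTER_CUBIC)[:,:,::-1])
E
```

```text
(no output)
```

View pics/wrist_qc.png

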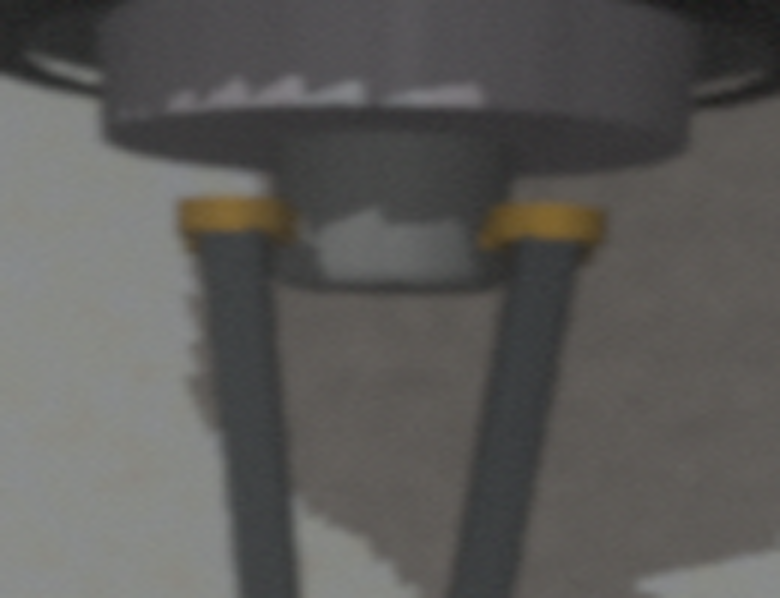

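View pics/side_qc.png

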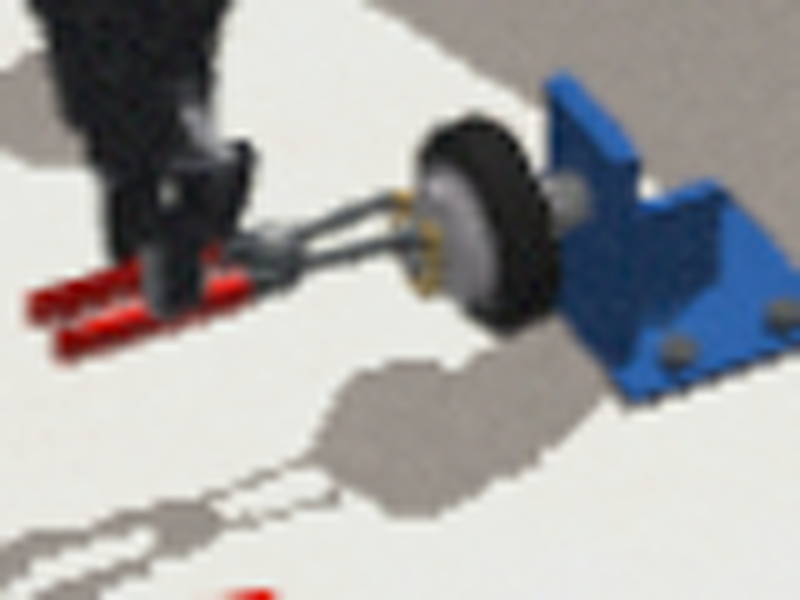

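```bash
python3 - <<'E'
from bench import robot
from ins import *
pos,rot=robot.read_eef_pos(),robot.read_eef_rot()
for n in("wrist_p","wrist_q"):
    p=load(n); T=totool(cloud(p),p.get("pos",pos),p.get("rot",rot))
    im=p["image"].astype(int); br=(im[...,0]-im[...,2]>45)&(im[...,1]-im[...,2]>15); br[:35]=0; br[80:]=0; br[:,:225]=0; br[:,310:]=0
    P=T[br&(T[...,2]<-10)]; print(n,"eye z",np.median(P[:,2]).round(2),len(P))
    red=(im[...,0]>80)&(im[...,1]<50)&(im[...,2]<50)&(T[...,2]<-15); red[:,:225]=0; red[:,300:]=0
    Q=T[red]; Q=Q[np.isfinite(Q[:,0])&(abs(Q[:,2]+23.5)<2)]; print("handles z=a+b*y",np.polyfit(Q[:,1],Q[:,2],1).round(4),len(Q))
    B=T[(T[...,1]<-60)&(T[...,1]>-92)&(T[...,2]<-10)&(T[...,2]>-25)]; print("bars",np.polyfit(B[:,1]+75,B[:,2],1).round(3),len(B))
    if n=="wrist_q":
        from fitax import fit
        qf=fit(p,(0,66,205,330),[610,18.5,70,-.337,14.3]); print("ring?")
E
```

```text
wrist_p eye z -17.4 186
handles z=a+b*y [-2.25000e-02 -2.35554e+01] 2237
bars [ -0.019 -18.108] 1560
wrist_q eye z -17.31 187
handles z=a+b*y [-2.1800e-02 -2.3491e+01] 2241
bars [ -0.019 -18.031] 1564
5130 0.48669628986920155 [ 6.09674e+02  1.88890e+01  6.90650e+01 -3.34000e-01  1.40950e+01] deg -19.15137780923986
ring?
```

```bash
python3 - <<'E'
from bench import robot
from ins import *
def eye(tag):
    p=robot.get_image("wrist"); pos,rot=robot.read_eef_pos(),robot.read_eef_rot()
    T=totool(cloud(p),pos,rot); im=p["image"].astype(int)
    br=(im[...,0]-im[...,2]>45)&(im[...,1]-im[...,2]>15); br[:35]=0; br[80:]=0; br[:,:225]=0; br[:,310:]=0
    P=T[br&(T[...,2]<-10)]
    B=T[(T[...,1]<-60)&(T[...,1]>-92)&(T[...,2]<-10)&(T[...,2]>-25)]
    print(tag,st(pos).round(2),"eye",np.median(P[:,2]).round(2),"bars",np.polyfit(B[:,1]+75,B[:,2],1).round(3),robot.read_ft_force().round(2),robot.read_wrist_torque().round(3),robot.read_t())
    pickle.dump(p,open(f"w_{tag}.pkl","wb"))
robot.sleep(.2);eye("mid")
robot.servo_line(tcp(5.5,0,4),q,rate=20); robot.sleep(.3); eye("up4")
robot.servo_line(tcp(5.5,0,-4),q,rate=25); robot.sleep(.3); eye("dn4")
robot.servo_line(tcp(5.5),q,rate=25); robot.sleep(.2); eye("mid2")
E
```

```text
mid [ 5.52 -0.04 -0.01] eye -17.25 bars [ -0.022 -18.072] [-0.07 -0.31 -1.56] [-0.003  0.029 -0.017] 19.65
up4 [ 5.46 -0.03  3.93] eye -17.35 bars [-1.8000e-02 -1.8148e+01] [-0.23 -0.44 -1.53] [-0.021  0.044  0.034] 20.35
dn4 [ 5.49 -0.01 -3.92] eye -18.96 bars [-5.000e-03 -1.932e+01] [-0.24  0.11 -2.2 ] [-0.038  0.087 -0.048] 21.1667
mid2 [ 5.4  -0.01 -0.05] eye -17.41 bars [ -0.02  -18.152] [ 0.28  0.6  -0.63] [ 0.031  0.035 -0.028] 21.725
```

```bash
cat > eye.py <<'E'
from bench import robot
from ins import *
def eye(tag):
    p=robot.get_image("wrist"); pos,rot=robot.read_eef_pos(),robot.read_eef_rot()
    T=totool(cloud(p),pos,rot); im=p["image"].astype(int)
    br=(im[...,0]-im[...,2]>45)&(im[...,1]-im[...,2]>15); br[:35]=0; br[80:]=0; br[:,:225]=0; br[:,310:]=0
    P=T[br&(T[...,2]<-10)]
    B=T[(T[...,1]<-60)&(T[...,1]>-92)&(T[...,2]<-10)&(T[...,2]>-25)]
    print(tag,st(pos).round(2),"eye",np.median(P[:,2]).round(2),"bars",np.polyfit(B[:,1]+75,B[:,2],1).round(3),robot.read_ft_force().round(2),robot.read_wrist_torque().round(3),robot.read_t())
    p["pos"],p["rot"]=pos,rot; pickle.dump(p,open(f"w_{tag}.pkl","wb"))
    return p
E
python3 - <<'E'
from eye import *
robot.servo_line(tcp(5.5,0,6),q,rate=25); robot.sleep(.25); eye("up6")
robot.servo_line(tcp(5.5,0,2),q,rate=25); robot.sleep(.25); eye("up2")
E
```

```text
up6 [ 5.47 -0.01  5.93] eye -15.81 bars [ -0.033 -17.004] [ 0.92  0.66 -1.69] [ 0.051  0.073 -0.031] 22.4167
up2 [5.56 0.   2.07] eye -17.33 bars [ -0.023 -18.064] [-0.38 -0.11 -1.22] [0.023 0.077 0.013] 23.025
```

Contact limits put the ring centre about 1.9 mm low at nominal, so centred is up=+1.9. This agrees with the eyelet height estimate. Now the guarded push home.

```bash
python3 - <<'E'
from eye import *
def fr(n=6):
    F=[]
    for _ in range(n): F.append(robot.read_ft_force()); robot.sleep(.03)
    F=np.mean(F,0); return np.array([F@f,F@l,F[2]]).round(2)
robot.servo_line(tcp(8,0,1.9),q,rate=30); robot.sleep(.2); print("base",fr(),robot.read_t())
g=robot.servo_line(tcp(31,0,1.9),q,rate=20,guard=9)
print(g,robot.read_t(),st(robot.read_eef_pos()).round(2),fr())
robot.sleep(.2); print(fr(),robot.read_grip_width(),robot.read_t())
p=eye("push"); cv2.imwrite("pics/push.png",p["image"][:,:,::-1])
E
```

```text
base [ 0.01  0.05 -1.75] 23.675
False 24.975 [26.45 -0.45  0.92] [-8.72  0.   -0.63]
[-8.36  0.47 -1.15] 0.3202918423599966 25.575
push [26.44 -0.44  0.93] eye -19.22 bars [  0.    -19.453] [-8.69  2.14 -1.2 ] [0.502 1.379 0.018] 25.625
```

View pics/push.png

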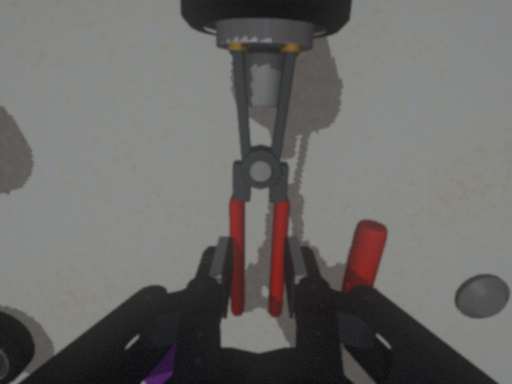

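```bash
cat > rp.py <<'E'
from eye import *
def ringpos(p):
    T=totool(cloud(p),p["pos"],p["rot"]); im=p["image"].astype(int)
    br=(im[...,0]-im[...,2]>45)&(im[...,1]-im[...,2]>15); br[:35]=0; br[80:]=0; br[:,:225]=0; br[:,310:]=0
    P=T[br&(T[...,2]<-10)]; ex=[np.median(P[P[:,0]<2][:,0]),np.median(P[P[:,0]>2][:,0])]
    t=np.array([2.3+0*np.mean(ex),np.median(P[:,1])-.3,2.4+np.median(P[:,2])+17.35])
    d=Ro.from_quat(p["rot"]).as_matrix()@t+p["pos"]-A
    yb=T[(T[...,1]<-60)&(T[...,1]>-92)&(T[...,2]<-10)&(T[...,2]>-25)]
    print("ring s,lat,up",np.array([d@f,d@l,d[2]]).round(2),"eye x",np.round(ex,2),"y",np.median(P[:,1]).round(2),"tilt",Ro.from_quat(p["rot"]).as_matrix()[:,2].round(4))
if __name__=="__main__":
    from fitax import fit
    for n in("w_mid2","w_up6","w_up4","w_dn4","w_up2","w_push"): print(n); ringpos(load(n))
    fit(load("w_push"),(0,66,180,355),[610,18.5,70,-.337,28])
E
python3 rp.py
```

```text
w_mid2Traceback (most recent call last):
  File "rp.py", line 12, in <module>
    for n in("w_mid2","w_up6","w_up4","w_dn4","w_up2","w_push"): print(n); ringpos(load(n))
                                                                           ~~~~~~~^^^^^^^^^
  File "rp.py", line 3, in ringpos
    T=totool(cloud(p),p["pos"],p["rot"]); im=p["image"].astype(int)
                      ~^^^^^^^
KeyError: 'pos'
```

```bash
sed -i 's/"w_mid2","w_up6","w_up4","w_dn4"/"w_up6"/' rp.py; sed -i 's/(0,66,180,355)/(0,105,180,355)/' rp.py; python3 rp.py; python3 -c "
from h import *
p=load('w_push'); cv2.imwrite('pics/push_c.png',cv2.resize(p['image'][:120,200:330],None,fx=6,fy=5,interpolation=cv2.INTER_CUBIC)[:,:,::-1])"
```

```text
w_up6
ring s,lat,up [ 5.53 -0.01  2.48] eye x [-10.35  13.41] y -101.26 tilt [-1.e-04  0.e+00 -1.e+00]
w_up2
ring s,lat,up [5.54 0.01 0.17] eye x [-10.28  13.38] y -101.17 tilt [ 2.e-04 -0.e+00 -1.e+00]
w_push
ring s,lat,up [26.27 -0.43 -0.07] eye x [-11.09  13.67] y -101.04 tilt [-0.0096  0.0018 -1.    ]
9101 0.6631326102621165 [ 6.10836e+02  1.84690e+01  6.87990e+01 -3.35000e-01  2.70380e+01] deg -19.186423721905935
```

View pics/push_c.png

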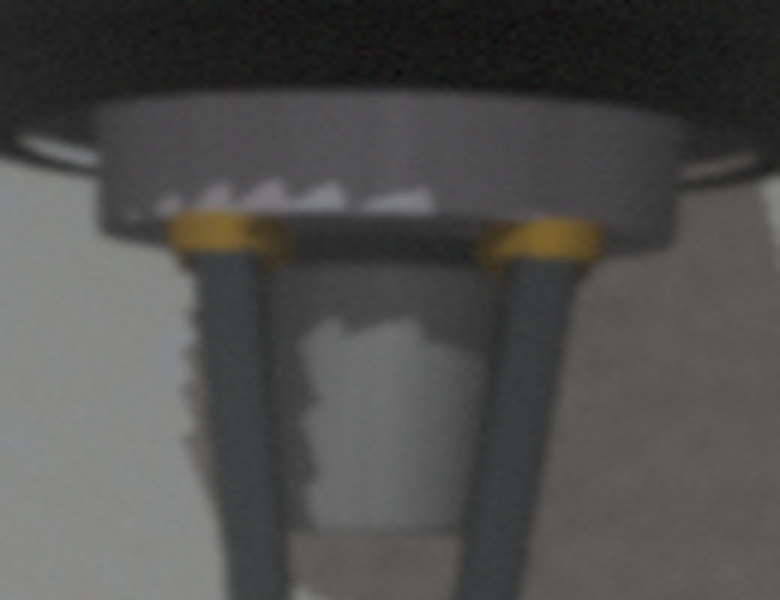

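The wheel face is at about 28 mm (home) and the ring is seated against the hub at about 26.3 mm. It is vertically centred and 0.4 mm off laterally. The push is 8.7 N, so I'll trim slightly and recheck.

```bash
python3 - <<'E'
from rp import *
robot.servo_line(tcp(31.7,0.4,1.9),q,rate=10); robot.sleep(.6)
p=eye("fin"); ringpos(p)
F=[]
for _ in range(8): F.append(robot.read_ft_force()); robot.sleep(.05)
F=np.mean(F,0); print("F",F@f,F@l,F[2],robot.read_grip_width(),st(robot.read_eef_pos()).round(2),robot.read_t())
from fitax import fit
fit(p,(0,105,180,355),[610,18.5,70,-.337,28])
s=robot.get_image("side"); cv2.imwrite("pics/side_f.png",s["image"][:,:,::-1])
u=proj(s,A).astype(int); cv2.imwrite("pics/fin_c.png",cv2.resize(s["image"][u[1]-40:u[1]+40,u[0]-50:u[0]+50],None,fx=7,fy=7,interpolation=cv2.INTER_CUBIC)[:,:,::-1])
E
```

```text
fin [26.37 -0.23  0.77] eye -19.66 bars [ 1.0000e-03 -1.9709e+01] [-8.17  4.02  0.06] [ 0.498  1.453 -0.036] 26.525
ring s,lat,up [26.42 -0.21  0.04] eye x [-11.05  13.86] y -101.25 tilt [-0.0112  0.002  -0.9999]
F -9.657616551500023 -0.09917816104272596 -0.2938297418475986 0.3188937717071915 [26.4  -0.21  0.79] 26.925
9101 0.6727507679466511 [ 6.10865e+02  1.84650e+01  6.87830e+01 -3.35000e-01  2.70010e+01] deg -19.19957987954845
```

View pics/fin_c.png

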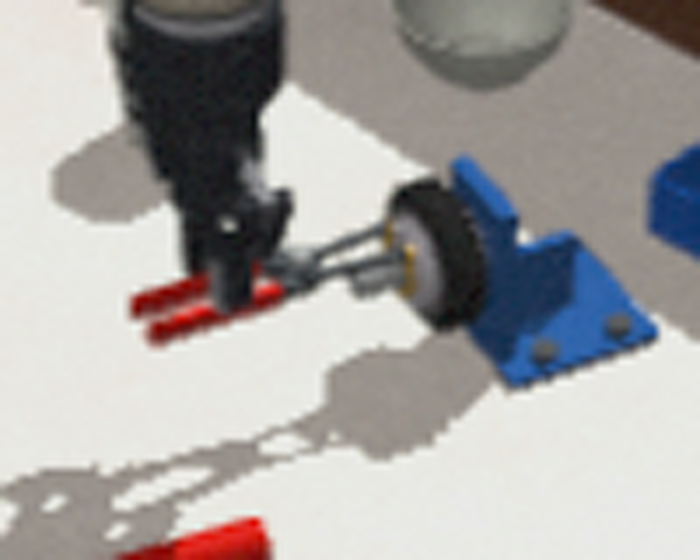

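View pics/side_f.png

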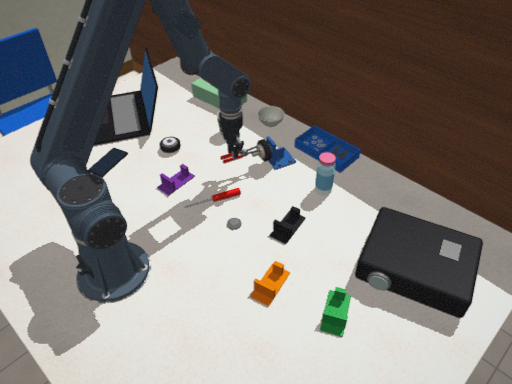

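The final views show the ring on the axle against the hub, the axle end sticking out through it, and everything else undisturbed. Handing in.

```bash
python3 - <<'E'
from bench import robot
robot.sign_off(); print(robot.read_t())
E
```

```text
the job is handed in; nothing more can be done
the job is handed in; nothing more can be done
```

I lifted the pliers from the black stand, squeezed them fully at 50 N, slid the spread ring over the axle and pushed the wheel back to its stop. I handed in at about 27 s, still holding.

**Last checks before handing in:**
- **Ring position:** the ring sits 26.4 mm from the axle end (26.5 mm expected). It is off-centre by about 0.2 mm sideways and under 0.1 mm vertically.
- **Push:** it averaged 9.7 N.
- **Grip:** the opening stayed at 0.32, the same as when the handles first closed. The handles looked parallel, so I took them as fully squeezed.
- **Wheel:** the last camera fit gave 27.0 mm from an axle end it put about 1 mm too deep. Its absolute position agrees with the 28 mm home position to about 0.1 mm.
- **Surroundings:** the gripper was clear of the wheel and the other objects looked undisturbed in the side view.

**Checks that disagreed:**
- **Ring height:** my first estimates disagreed by up to about 3 mm, and the ring turned out 1.9 mm low. I corrected this by gently touching the axle above and below with the ring.
- **Force guard:** the 9 N guard did not trip during the push. The line ended against the stop with 8.7 N, and I then trimmed it to the final value.
- **Pliers tilt:** under the push the pliers tilt about 1° in the grip. The vertical offset above already allows for this.

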